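Fill the vial block, then crack the desiccator lid and hold it ajar

TASK

Get the next drying run ready: first stand the specimen vial that is alone on the bench upright and fully down in the empty bore of the vial block, lowering it in rather than dropping it. Only then take the desiccator's lid by its knob, pull it straight up until the rubber seal lets go, and finish while still holding it level and centred about 15 mm above the jar's rim, touching nothing but your gripper, so that the jar can air; do not let it fly up or lift it away. Leave everything else on the bench where it is.

Things in the scene. Friction and masses are not known exactly. Their poses are not given: they have to be found in the camera images.
- vial: The specimen vial that stands alone on the bench: upright round glass vial with a white snap cap, 28 mm diameter, 70 mm tall over the cap (straight sides, cap from 57 mm up), about 35 g. Origin: centre of its underside; its z axis points up along the vial.
- block: Low aluminium vial block, fixed, 168 x 52 mm and 40 mm tall, with three bores in a row along its own x axis, 56 mm apart (at x = -56, 0 and +56 mm). Bores are round, 30.5 mm wide and 28 mm deep, so a seated vial's underside is 12 mm above the bench and 42 mm of it stands out of the block. Origin: centre of the underside. It may stand turned any way round.
- block_hole0 (a point): Centre of the mouth of the empty bore, at the block's -x end, level with the block's top (40 mm above the bench).
- vial_b: A vial of the same kind that already stands in the block's middle bore. Origin: centre of its underside.
- vial_c: A vial of the same kind that already stands in the block's +x end bore. Origin: centre of its underside.
- jar: Desiccator jar: round clear glass jar held down on the bench by a dark steel ring (172 mm wide, 6 mm thick), fixed. 118 mm tall to the rim, flange 156 mm in diameter. A greased rubber seal ring sits just inside the mouth. Origin: centre of its underside.
- jar_rim (a point): Centre of the jar's mouth, on the flat top of the flange, 118 mm above the bench. z up. The lid's plug (118 mm wide) reaches 15.5 mm down into the 126 mm mouth when shut.
- lid: The desiccator's lid, a loose glass disc 156 mm wide with a low dome and a knob, 0.3 to 0.6 kg, z up. Origin: centre of the flat underside that lies on the rim; its height above jar_rim is the gap (0 shut). The seal holds it with 10 to 14 N besides its weight: hardest in the first millimetre, then less; from 9 mm gap up it is free of the seal. Let go, it falls back.
- knob (a point): Middle of the grip on the lid's black knob: an upright round knob 36 mm in diameter, on the lid's axis, 56 mm above the lid's underside. The knob's straight side runs from 38 to 70 mm above the underside; the dome around it is at most 31 mm above the underside.
- petri: Bystander: closed clear Petri dish, 90 mm diameter, 18 mm tall. Origin: centre of its underside.
- tweezers: Bystander: steel tweezers lying flat, 132 mm long along their x axis, 12 mm wide, 8 mm tall. Origin: centre of the underside.
- timer: Bystander: white bench timer, 65 x 65 mm, 20 mm tall. Origin: centre of its underside.
- slide_box: Bystander: grey plastic slide box, 97 x 177 mm, 36 mm tall. Origin: centre of its underside.
- wash_bottle: Bystander: clear wash bottle with a blue cap and spout, 62 mm diameter, 175 mm tall. Origin: centre of its underside.
There are look-alikes about, which are no part of the job. What is shaped like the vial but green is not meant. What is shaped like the lid but brown is not meant.

How it is judged:
On the way, in this order (a step that is already met when the one before it is completed fails the run):
1. the vial stands upright and fully down in the empty bore, let go (horizontal distance between vial and block_hole0 below 0.005 m and height (world z) of vial below 0.015 m and angle between vial's own z axis and vertical below 0.12 rad and contact force between vial and the fingers below 0.1 N), for 0.3 s.
2. the lid has been pulled free of the seal by its knob (z of lid in the frame of jar_rim above 0.009 m and contact force between lid and the fingers above 1 N), for 0.2 s.
At the end, for the whole second after the job is handed in: Lid held in the fingers at rest, level (0.1 rad), centred within 8 mm, 9 to 23 mm above the rim, touching neither jar nor seal; the vial stands in the formerly empty bore, upright (0.12 rad), within 5 mm of its axis and 3 mm of fully down (all of step 2 and z of lid in the frame of jar_rim below 0.023 m and horizontal distance between lid and jar_rim below 0.008 m and angle between lid's own z axis and vertical below 0.1 rad and contact force between lid and jar below 0.3 N and linear speed of lid below 0.02 m/s and horizontal distance between vial and block_hole0 below 0.005 m and height (world z) of vial below 0.015 m and angle between vial's own z axis and vertical below 0.12 rad); the arm keeps its last pose, push and grip.
It fails at once if the lid flies up or is lifted away: more than 40 mm above the rim (z of lid in the frame of jar_rim above 0.04 m).
It fails at once if the vial is dropped: out of the fingers with its underside more than 25 mm above the bench (height (world z) of vial above 0.025 m and contact force between vial and the fingers below 0.02 N).
It fails at once if the vial is tipped over (angle between vial's own z axis and vertical above 0.7 rad).
It fails at once if the vials already in the block are pushed or pulled out of place (distance of any of vial_b, vial_c from where it was at the start of the episode above 0.012 m or angle between any of vial_b, vial_c's own z axis and vertical above 0.3 rad).
It fails at once if another thing on the bench is pushed more than 30 mm (distance of any of petri, tweezers, timer, slide_box, wash_bottle from where it was at the start of the episode above 0.03 m).
It also fails if it takes over 61 s, if anything falls off the work surface, if the arm or the gripper's body presses on something with over 40 N, if the wrist force passes 120 N, or if a joint passes its speed limit or range.

ROBOT

A 6-joint arm with a two-finger parallel gripper is mounted at the origin on the work surface. World frame = base frame: x ahead of the robot, y to its left, z up, the work surface at z = 0. Lengths are in m, angles in rad, forces in N, time in s.
With the tool pointing down it reaches from about 0.3 to 0.875 m from the base axis. Payload 6.4 kg.
Tool frame: the origin (TCP) lies between the finger pads; the fingertips stand 25 mm ahead of it and the grasp point (between the pads) lies 6 mm ahead of it; z points along the fingers, y is the line along which they close (so a half turn about z gives the same grasp; the last joint's range is limited). The gripper opens to 85 mm and grips with 20 to 120 N. Pads are 22 mm wide; open, the fingers measure 114 mm over their backs; the gripper's body (76 mm by 85 mm) begins 54 mm behind the grasp point. The pads swing forward as they close: fully open they stand 13 mm farther back than shut.
Start: joints at [0.987, 0.181, 1.607, -0, 1.354, -0.206], TCP at [0.212, 0.534, 0.256] pointing down, gripper open.
Joint ranges: [-2.99, 2.99], [-0.89, 2.07], [0.3, 2.58], [-1.14, 4.28], [0, 2.63], [-3.12, 3.12]. Speed limits (rad/s): [2.57, 2.57, 3.01, 3.14, 3.14, 3.14].

INTERFACE

Orientations are given as a unit quaternion [w, x, y, z].
In Python, from bench import ctrl gives the robot as it stands.
- The arm moves only by the tool servo_tool, never from a script. Its argument "series" is text: rows parted by semicolons, each of 7 numbers parted by spaces: the gripper command: -1 is fully open, 1 is shut, values between are in proportion, then the shift along the tool's x, y, z in m, then the turn, a rotation vector about the tool's x, y, z in degrees. A call has 1 to 12 rows; each row is the pose to reach, as a shift and turn from the pose commanded when the call began, along the tool's axes at that moment; what a row does not reach only later rows make up. A row lasts 1/12 s, in which the tool goes at most 41.7 mm and 7.16 degrees, less where a joint would pass 70% of its speed; a pose out of reach is approached as far as the arm can. A call with a gripper value outside its range is refused whole. The fingers move at their own pace and stop on an object; the grip force is fixed at half the most. Time passes only in rows, so rows that repeat a pose let the fingers close. It gives the time, the measured TCP pose, the force, the opening and the grip force at its end, in the units of the state.
- ctrl.get_obs(): the state, without advancing time (a new reading comes with each control period).
- ctrl.camera(name): name is "scene" or "top"; returns a dict with "img" (420x560x3 uint8, red, green, blue), "z_map" (420x560 float32, m along the optical axis (not along the pixel's ray), 0 where there is no reading), "fovy" (degrees; the focal length in pixels is half the picture's height over the tangent of half this angle, whatever the lens; pixels are square), "cx", "cy" (the principal point, pixels), "extrinsics" (4x4, takes a point from camera to world coordinates). Camera axes: x right, y down, z forward; pixel columns grow to the right and rows downward; lengths in m; the calibration is good to about 2 mm. A picture is of the moment at which its call begins.
- ctrl.hand_in(): hands the job in; it is judged then, once.
The state is a dict: "time_s": time; "q": joint angles; "dq": joint speeds; "joint_efforts": joint torques, N m; "eef_pos": TCP position; "eef_rot": TCP orientation; "wrist_force": force on the tool from outside, world axes, zero at the start; "torque": the same for the moment, N m; "opening": opening from 0.0 (shut) to 1.0 (fully open); "grasp_force": force on a finger pad.
Only numpy, scipy, OpenCV 4.12 (cv2) and the standard library are available. Lean on these libraries where they do the work, as an engineer would, in place of code of your own. Each camera call takes 0.05 s, during which the arm holds its last target. There are 200 camera calls.

## Working session

There is one attempt and no reset: what is moved stays moved. The work goes in short steps, Python scripts to look and compute and a tool call to move; the robot and the scene stay as the last step left them, time stands still between calls to the robot, and variables do not carry over. Pictures are saved under pics/ and viewed, at most 10 in all, crops included, and the job is handed in when it is done.

Besides the shell and the picture viewer there is one more tool, called after "Call:" by a JSON object that holds its "name" and its "arguments", one argument or row to a line. servo_tool: Moves the arm, as the interface text tells. Its arguments: {"type":"object","properties":{"series":{"type":"string"}},"required":["series"]}

```bash
mkdir -p pics; cat > h.py <<'E'
import numpy as np, cv2
from bench import ctrl
def cam(n,save=None):
    c=ctrl.camera(n); c['f']=c['img'].shape[0]/2/np.tan(np.radians(c['fovy'])/2)
    if save: cv2.imwrite('pics/'+save,c['img'][:,:,::-1])
    return c
def pts(c):
    z=c['z_map']; v,u=np.indices(z.shape); T=np.array(c['extrinsics'])
    P=np.stack([(u-c['cx'])/c['f']*z,(v-c['cy'])/c['f']*z,z],-1)
    return P@T[:3,:3].T+T[:3,3]
def ray(c,u,v,h):
    T=np.array(c['extrinsics']); d=T[:3,:3]@np.array([(u-c['cx'])/c['f'],(v-c['cy'])/c['f'],1]); o=T[:3,3]
    return o+d*(h-o[2])/d[2]
def proj(c,p):
    T=np.array(c['extrinsics']); q=T[:3,:3].T@(np.array(p)-T[:3,3]); return q[0]/q[2]*c['f']+c['cx'],q[1]/q[2]*c['f']+c['cy']
E
python3 - <<'E'
from h import *
for n in('top','scene'):
    c=cam(n,n+'0.png'); print(n,c['f'],c['cx'],c['cy'],np.round(c['extrinsics'],3).tolist())
o=ctrl.get_obs(); print({k:np.round(v,3).tolist() for k,v in o.items()})
E
```

```text
top 508.1356220322528 280.52517575504254 209.7175275244089 [[-0.004, -0.983, 0.182, 0.318], [-1.0, 0.003, -0.006, -0.046], [0.006, -0.182, -0.983, 1.375], [0.0, 0.0, 0.0, 1.0]]
scene 465.90761131562675 277.88283948451783 214.19124665782698 [[-0.551, 0.465, -0.693, 1.349], [0.834, 0.318, -0.45, 0.466], [0.011, -0.826, -0.564, 0.788], [0.0, 0.0, 0.0, 1.0]]
{'time_s': 0.1, 'q': [0.987, 0.181, 1.608, 0.0, 1.354, -0.206], 'dq': [0.0, -0.003, -0.003, -0.0, -0.0, -0.001], 'joint_efforts': [-0.001, -44.588, -35.223, -0.0, 0.004, -0.0], 'eef_pos': [0.212, 0.534, 0.255], 'eef_rot': [-0.0, 0.188, 0.982, -0.001], 'wrist_force': [0.719, -0.25, 0.182], 'torque': [-0.017, -0.04, -0.014], 'grasp_force': 0.0, 'opening': 1.002}
```

View pics/top0.png

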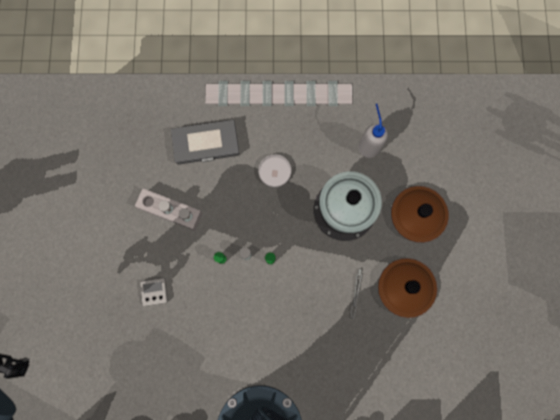

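View pics/scene0.png

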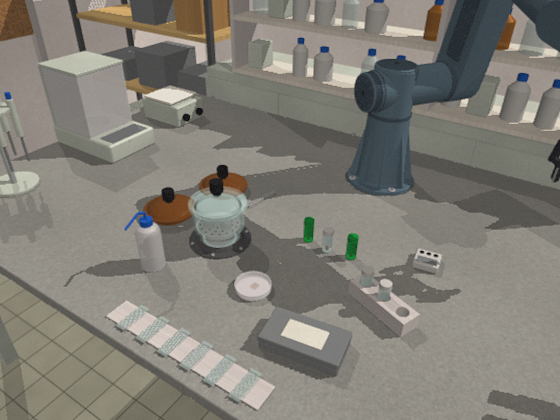

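The top view shows the white-capped vial between two green ones near (246,253). The block is at (168,207) with its empty bore at the left end (148,201). The lid with its black knob is at (352,198). The scene view agrees: vial at (328,238), empty bore at (403,311), knob at (217,187).

```bash
python3 - <<'E'
from h import *
c=cam('top'); s=cam('scene')
a=cv2.resize(c['img'][185:275,130:280],None,fx=5,fy=5,interpolation=cv2.INTER_CUBIC)
cv2.imwrite('pics/crop_top.png',a[:,:,::-1])
a=cv2.resize(s['img'][205:335,290:425],None,fx=4.5,fy=4.5,interpolation=cv2.INTER_CUBIC)
cv2.imwrite('pics/crop_sc.png',a[:,:,::-1])
for n,c in(('top',c),('scene',s)):
    P=pts(c);h=P[...,2]
    # black knob
    m=((c['img'].max(2)<45)&(h>0.1)&(h<0.25)&(np.hypot(P[...,0],P[...,1])>0.3)).astype(np.uint8)
    k,l,st,ce=cv2.connectedComponentsWithStats(m)
    for i in range(1,k):
        if st[i,4]>30: 
            Q=P[l==i]; print(n,'knob?',st[i],ce[i].round(1),np.median(Q,0).round(3),Q.max(0).round(3),Q.min(0).round(3))
for u,v,hh in((148,201,.04),(246,251,.07)): print(ray(cam('top'),u,v,hh).round(3))
E
```

```text
top knob? [347 191  14  13 139] [353.2 196.8] [ 0.568 -0.227  0.188] [ 0.583 -0.212  0.194] [ 0.555 -0.243  0.173]
scene knob? [210 179  13  16 184] [216.  186.2] [ 0.582 -0.221  0.178] [ 0.592 -0.209  0.187] [ 0.558 -0.245  0.149]
[0.59 0.3  0.04]
[0.452 0.035 0.07 ]
```

View pics/crop_top.png

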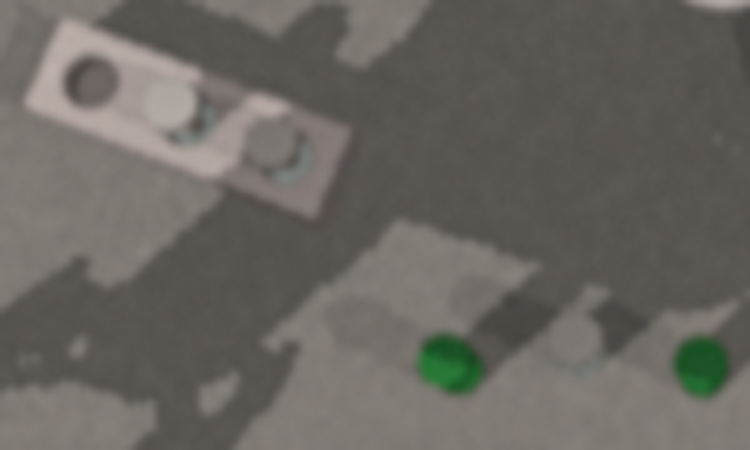

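View pics/crop_sc.png

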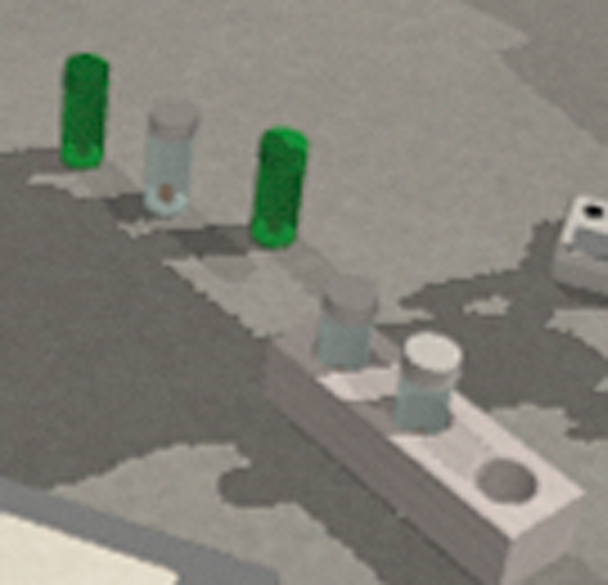

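The crops show the hole at top px (148.3,201.3) and scene px (402.6,311.6). The vial's cap top is at top px (244.9,252.5) and scene px (328.7,229.7), with a green vial close on each side.

```bash
python3 - <<'E'
from h import *
c=cam('top'); s=cam('scene')
t=lambda u,v:(u/5+130-.4,v/5+185-.4)
q=lambda u,v:(u/4.5+290-.4,v/4.5+205-.4)
R=lambda n,c,p,h:print(n,ray(c,*p,h).round(4))
R('hole t',c,t(92,82),.04);R('hole s',s,q(507,480),.04)
co=[ray(c,*t(*p),.04)for p in((65,18),(352,127),(318,218),(25,103))]
co=np.array(co);print('corners',co.round(3).tolist(),np.linalg.norm(np.diff(co,axis=0),axis=1).round(3)); ctr=co.mean(0)
ax=(co[0]+co[3]-co[1]-co[2]);ax/=np.linalg.norm(ax);print('axis',ax.round(3),'hole from block',(ctr+.056*ax).round(4))
R('b t',c,t(170,105),.082);R('b s',s,q(433,353),.082)
R('c t',c,t(268,140),.082);R('c s',s,q(350,297),.082)
R('vial t',c,t(576,337),.07);R('vial s',s,q(175,112),.07)
R('g1 t',c,t(447,360),.07);R('g1 s',s,q(285,138),.07)
R('g2 t',c,t(701,363),.07);R('g2 s',s,q(87,66),.07)
# lid: knob top 188mm
R('knob t',c,(353.2,196.8),.186)
P=pts(c);
for n,k in(('t',c),('s',s)):
    P=pts(k);m=(abs(P[...,2]-.188)<.004)&(k['img'].max(2)<60)&(abs(P[...,0]-.57)<.06)&(abs(P[...,1]+.227)<.06)
    Q=P[m];print(n,len(Q),((Q.max(0)+Q.min(0))/2).round(4),np.ptp(Q,axis=0).round(3),Q.mean(0).round(4))
E
```

```text
hole t [0.5902 0.3001 0.04  ]
hole s [0.5904 0.3022 0.04  ]
corners [[0.625, 0.316, 0.04], [0.565, 0.16, 0.04], [0.516, 0.177, 0.04], [0.579, 0.335, 0.04]] [0.167 0.052 0.17 ]
axis [0.364 0.931 0.   ] hole from block [0.5918 0.2994 0.04  ]
b t [0.5694 0.2484 0.082 ]
b s [0.5719 0.2498 0.082 ]
c t [0.5508 0.1971 0.082 ]
c s [0.5566 0.1984 0.082 ]
vial t [0.4496 0.0379 0.07  ]
vial s [0.4507 0.0415 0.07  ]
g1 t [0.438 0.104 0.07 ]
g1 s [0.4374 0.1055 0.07  ]
g2 t [ 0.436  -0.0264  0.07  ]
g2 s [ 0.4392 -0.0244  0.07  ]
knob t [ 0.5694 -0.2278  0.186 ]
t 127 [ 0.5711 -0.2283  0.1879] [0.03  0.031 0.008] [ 0.5703 -0.2288  0.1881]
s 69 [ 0.5761 -0.2281  0.1862] [0.034 0.033 0.004] [ 0.5761 -0.2273  0.186 ]
```

```bash
cat > go.py <<'E'
import sys; from h import *
from scipy.spatial.transform import Rotation as Ro
# go.py x y z(TCP) yaw_deg_of_tool_y : shift and turn in tool axes
x,y,z,a=map(float,sys.argv[1:5]); o=ctrl.get_obs()
w=o['eef_rot'];R=Ro.from_quat([w[1],w[2],w[3],w[0]])
a=np.radians(a);Y=np.array([np.cos(a),np.sin(a),0]);Z=np.array([0,0,-1.]);X=np.cross(Y,Z)
G=Ro.from_matrix(np.stack([X,Y,Z],1))
print('shift',R.inv().apply(np.array([x,y,z])-o['eef_pos']).round(4),'turn',np.degrees((R.inv()*G).as_rotvec()).round(2),'dist',np.linalg.norm(np.array([x,y,z])-o['eef_pos']).round(4))
print('t',round(o['time_s'],2),'pos',np.round(o['eef_pos'],4),'F',np.round(o['wrist_force'],1),'grip',round(o['grasp_force'],1),'open',round(o['opening'],3),'q',np.round(o['q'],2))
E
python3 go.py .45 .039 .2 -21.4
```

```text
shift [-0.4039 -0.3727  0.0562] turn [-1.000e-02  1.000e-02  8.975e+01] dist 0.5525
t 0.4 pos [0.212  0.5344 0.2561] F [-0.5  0.1 -0.7] grip 0.0 open 0.997 q [ 0.99  0.18  1.61  0.    1.35 -0.21]
```

Call:
{"name": "servo_tool", "arguments": {
  "series": "-1 -0.02 -0.019 0 0 0 7; -1 -0.045 -0.042 0.005 0 0 14; -1 -0.07 -0.065 0.01 0 0 21; -1 -0.1 -0.092 0.015 0 0 28; -1 -0.13 -0.12 0.02 0 0 35; -1 -0.16 -0.148 0.024 0 0 42; -1 -0.19 -0.175 0.028 0 0 49; -1 -0.22 -0.203 0.032 0 0 56; -1 -0.25 -0.23 0.036 0 0 63; -1 -0.275 -0.254 0.04 0 0 70; -1 -0.29 -0.268 0.04 0 0 77; -1 -0.3 -0.277 0.04 0 0 84"
}}

```text
time_s: 1.4
eef_pos: [0.3896, 0.164, 0.2163]
eef_rot: [0.0, 0.799, 0.601, 0.0]
wrist_force: [0.8, -0.1, 0.0]
opening: 0.998
grasp_force: 0.0
```

```bash
python3 go.py .45 .039 .17 -21.4
```

```text
shift [-0.1032  0.0928  0.0464] turn [0.03 0.02 5.25] dist 0.1463
t 1.4 pos [0.3896 0.164  0.2163] F [ 0.8 -0.1  0. ] grip 0.0 open 0.998 q [ 0.12 -0.13  2.01 -0.    1.26  0.4 ]
```

Call:
{"name": "servo_tool", "arguments": {
  "series": "-1 -0.025 0.022 0.01 0 0 2; -1 -0.05 0.045 0.02 0 0 4; -1 -0.075 0.07 0.03 0 0 5.2; -1 -0.095 0.085 0.04 0 0 5.2; -1 -0.103 0.093 0.046 0 0 5.2; -1 -0.103 0.093 0.046 0 0 5.2; -1 -0.103 0.093 0.046 0 0 5.2"
}}

```text
time_s: 1.98
eef_pos: [0.4502, 0.0422, 0.17]
eef_rot: [-0.001, 0.824, 0.567, -0.0]
wrist_force: [-0.7, -0.6, 0.1]
opening: 1.003
grasp_force: 0.0
```

```bash
python3 - <<'E'
from h import *
c=cam('top');s=cam('scene')
a=cv2.resize(c['img'][215:285,200:290],None,fx=6,fy=6,interpolation=cv2.INTER_CUBIC)
b=cv2.resize(s['img'][190:275,270:390],None,fx=5,fy=5,interpolation=cv2.INTER_CUBIC)
o=np.zeros((425+0,600,3),np.uint8);o[:]=b; cv2.imwrite('pics/v1.png',o[:,:,::-1])
E
python3 go.py .45 .039 .06 -21.4
```

```text
shift [-0.004   0.0012  0.1106] turn [-0.   -0.02  0.61] dist 0.1107
t 2.08 pos [0.4502 0.0431 0.1706] F [-0.1  0.7 -0.9] grip 0.0 open 1.001 q [-0.17  0.    1.99  0.    1.15  0.19]
```

View pics/v1.png

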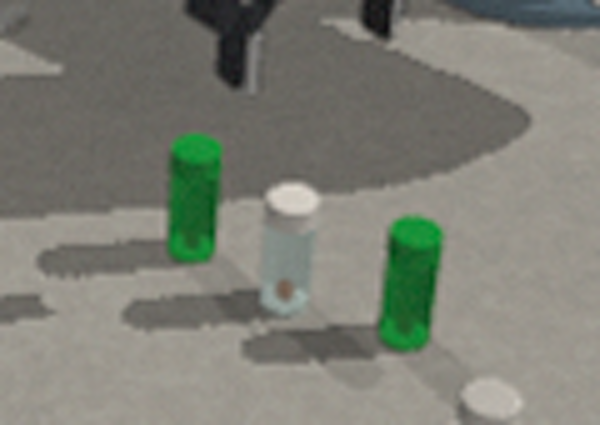

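The view shows the vial cap centred at crop (293,197), which is scene px (328.2,229.0). The open fingers hover at crop (235,80) and (380,30). I'll check that against the projected pad positions.

```bash
python3 - <<'E'
from h import *
s=cam('scene');print(ray(s,328.2,229.0,.07).round(4))
a=np.radians(-21.4);d=np.array([np.cos(a),np.sin(a),0])
for k in(-.05,.05):
  p=proj(s,np.array([.45,.042,.150])+k*d); print((p[0]-270)*5,(p[1]-190)*5)
print(ctrl.get_obs()['eef_pos'])
E
```

```text
[0.4492 0.0398 0.07  ]
379.7614432324184 39.11808241336857
228.35715203191825 99.91052511098644
[0.45030752 0.04322912 0.17075878]
```

Call:
{"name": "servo_tool", "arguments": {
  "series": "-1 -0.004 0.001 0.015 0 0 0.6; -1 -0.004 0.001 0.035 0 0 0.6; -1 -0.004 0.001 0.055 0 0 0.6; -1 -0.004 0.001 0.075 0 0 0.6; -1 -0.004 0.001 0.092 0 0 0.6; -1 -0.004 0.001 0.105 0 0 0.6; -1 -0.004 0.001 0.110 0 0 0.6; -1 -0.004 0.001 0.110 0 0 0.6; 0 -0.004 0.001 0.110 0 0 0.6; 0 -0.004 0.001 0.110 0 0 0.6; 0.2 -0.004 0.001 0.110 0 0 0.6; 0.3 -0.004 0.001 0.110 0 0 0.6"
}}

```text
time_s: 3.13
eef_pos: [0.4507, 0.0379, 0.0612]
eef_rot: [0.001, 0.826, 0.563, 0.001]
wrist_force: [0.2, -0.5, 0.1]
opening: 0.453
grasp_force: 0.0
```

Call:
{"name": "servo_tool", "arguments": {
  "series": "0.4 0 0 0 0 0 0; 0.5 0 0 0 0 0 0; 0.6 0 0 0 0 0 0; 0.7 0 0 0 0 0 0; 1 0 0 0 0 0 0; 1 0 0 0 0 0 0; 1 0 0 0 0 0 0"
}}

```text
time_s: 3.72
eef_pos: [0.4506, 0.0379, 0.061]
eef_rot: [0.0, 0.826, 0.563, 0.0]
wrist_force: [-1.1, -0.1, 6.8]
opening: 0.31
grasp_force: 58.7
```

```bash
python3 go.py .45 .039 .17 -21.4
```

```text
shift [ 0.0008 -0.0009 -0.109 ] turn [ 0.06 -0.02 -0.06] dist 0.109
t 3.72 pos [0.4506 0.0379 0.061 ] F [-1.1 -0.1  6.8] grip 58.7 open 0.31 q [-0.18  0.2   2.04  0.    0.9   0.19]
```

Call:
{"name": "servo_tool", "arguments": {
  "series": "1 0 0 -0.005 0 0 0; 1 0 0 -0.015 0 0 0; 1 0 0 -0.03 0 0 0; 1 0 0 -0.05 0 0 0; 1 0 0 -0.07 0 0 0; 1 0 0 -0.09 0 0 0; 1 0 0 -0.105 0 0 0; 1 0 0 -0.11 0 0 0; 1 0 0 -0.11 0 0 0"
}}

```text
time_s: 4.47
eef_pos: [0.4511, 0.0378, 0.1721]
eef_rot: [0.001, 0.826, 0.563, 0.001]
wrist_force: [1.0, -0.2, -0.6]
opening: 0.317
grasp_force: 59.0
```

```bash
python3 go.py .591 .3005 .17 -21.4; python3 - <<'E'
from h import *
c=cam('scene');P=pts(c)
p=ctrl.get_obs()['eef_pos'];u,v=map(int,proj(c,p-[0,0,.03]))
a=c['img'][max(0,v-50):v+50,max(0,u-60):u+60];cv2.imwrite('pics/v2.png',cv2.resize(a,None,fx=5,fy=5,interpolation=cv2.INTER_CUBIC)[:,:,::-1]);print(u,v)
E
```

```text
shift [0.2957 0.0342 0.0024] turn [ 0.21 -0.04 -0.04] dist 0.2977
t 4.47 pos [0.4511 0.0378 0.1721] F [ 1.  -0.2 -0.6] grip 59.0 open 0.317 q [-0.18 -0.    1.99 -0.    1.15  0.19]
329 206
```

View pics/v2.png

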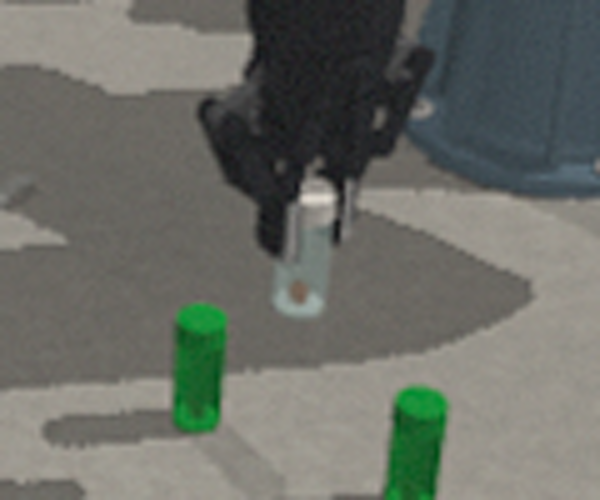

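The vial is held, cap between the pads and bottom at crop (299,303). It is close to upright and clear of the green vials.

Call:
{"name": "servo_tool", "arguments": {
  "series": "1 0.015 0.002 0 0 0 0; 1 0.04 0.005 0 0 0 0; 1 0.07 0.008 0 0 0 0; 1 0.1 0.012 0 0 0 0; 1 0.13 0.015 0 0 0 0; 1 0.16 0.019 0 0 0 0; 1 0.19 0.022 0 0 0 0; 1 0.22 0.026 0 0 0 0; 1 0.25 0.029 0 0 0 0; 1 0.275 0.032 0 0 0 0; 1 0.29 0.034 0 0 0 0; 1 0.296 0.034 0 0 0 0"
}}

```text
time_s: 5.52
eef_pos: [0.5896, 0.3027, 0.168]
eef_rot: [-0.001, 0.826, 0.564, -0.001]
wrist_force: [-0.6, 0.1, -0.8]
opening: 0.31
grasp_force: 59.0
```

Call:
{"name": "servo_tool", "arguments": {
  "series": "1 0 0 0.015 0 0 0; 1 0 0 0.03 0 0 0; 1 0 0 0.04 0 0 0; 1 0 0 0.045 0 0 0; 1 0 0 0.045 0 0 0; 1 0 0 0.045 0 0 0"
}}

```text
time_s: 6.02
eef_pos: [0.5897, 0.3006, 0.125]
eef_rot: [-0.0, 0.826, 0.563, -0.0]
wrist_force: [0.0, 0.5, -0.7]
opening: 0.31
grasp_force: 59.0
```

```bash
python3 go.py .591 .3005 .12 -21.4; python3 - <<'E'
from h import *
c=cam('scene');a=c['img'][230:340,330:450];cv2.imwrite('pics/v3.png',cv2.resize(a,None,fx=5,fy=5,interpolation=cv2.INTER_CUBIC)[:,:,::-1])
E
```

```text
shift [0.0003 0.0012 0.005 ] turn [-0.04  0.03 -0.07] dist 0.0052
t 6.02 pos [0.5897 0.3006 0.125 ] F [ 0.   0.5 -0.7] grip 59.0 open 0.31 q [ 0.29  0.5   1.47 -0.    1.17  0.67]
```

View pics/v3.png

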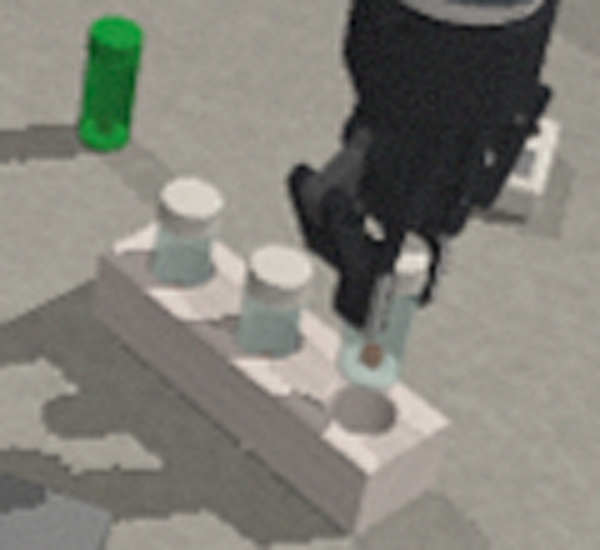

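The vial bottom is at crop (369,368) and the bore at (365,409). The vial's axis looks inclined, so I'll compare it with the projected vertical.

```bash
python3 - <<'E'
from h import *
s=cam('scene');q=lambda u,v:(u/5+330-.4,v/5+230-.4)
p=ctrl.get_obs()['eef_pos']
for z in(.064,.134):
  u,v=proj(s,[.5905,.301,z]);print('vertical at',z,(u-329.6)*5,(v-229.6)*5)
print('hole',ray(s,*q(365,409),.04),'bottom',ray(s,*q(369.5,368),.064))
t=cam('top')
P=pts(s);
# aluminium block px, vial px: hi-res masks
a=cv2.resize(s['img'][270:325,380:430],None,fx=12,fy=10.9,interpolation=cv2.INTER_CUBIC)
b=t['img'][180:225,130:175]; b=cv2.resize(b,(600,600),interpolation=cv2.INTER_CUBIC)
a=cv2.resize(s['img'][275:325,385:425],(480,600),interpolation=cv2.INTER_CUBIC)
cv2.imwrite('pics/v4.png',a[:,:,::-1])
E
```

```text
vertical at 0.064 369.491401883148 367.9679288326462
vertical at 0.134 396.97615739085336 247.06124236811362
hole [0.59039093 0.30299943 0.04      ] bottom [0.59051638 0.30101013 0.064     ]
```

View pics/v4.png

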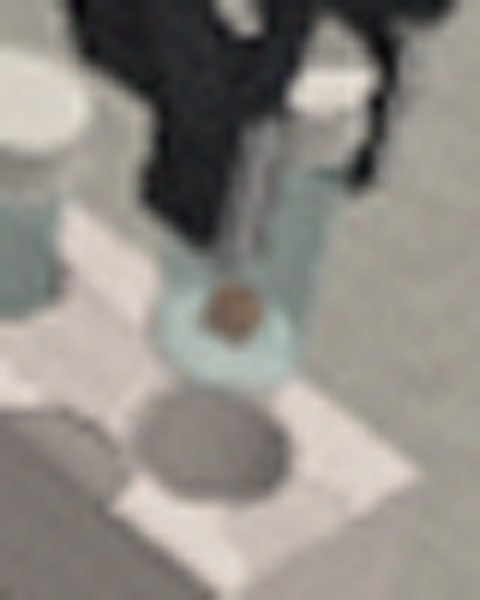

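```bash
python3 - <<'E'
from h import *
s=cam('scene');q=lambda u,v:(u/12+385-.46,v/12+275-.46)
for z in(.062,.064,.066):print('bottom',z,ray(s,*q(230,341),z).round(4))
print('hole',ray(s,*q(212,444),.04).round(4), ctrl.get_obs()['eef_pos'])
t=cam('top');g=cv2.cvtColor(t['img'],cv2.COLOR_RGB2GRAY)[190:212,138:160];print(g.tolist() and '')
b=cv2.resize(t['img'][188:228,130:185],(800,582),interpolation=cv2.INTER_CUBIC);cv2.imwrite('pics/v5.png',b[:,:,::-1])
E
python3 go.py .591 .3015 .106 -21.4
```

```text
bottom 0.062 [0.5875 0.3007 0.062 ]
bottom 0.064 [0.5896 0.3011 0.064 ]
bottom 0.066 [0.5917 0.3016 0.066 ]
hole [0.5913 0.3024 0.04  ] [0.59058351 0.30114117 0.12646183]

shift [0.0005 0.0003 0.0203] turn [ 0.07 -0.06 -0.05] dist 0.0203
t 6.27 pos [0.5905 0.3011 0.1263] F [-0.2 -0.6 -0.2] grip 59.0 open 0.314 q [0.29 0.5  1.47 0.   1.17 0.67]
```

Call:
{"name": "servo_tool", "arguments": {
  "series": "1 0.001 0.0005 0.005 0 0 0; 1 0.001 0.0005 0.01 0 0 0; 1 0.001 0.0005 0.014 0 0 0; 1 0.001 0.0005 0.018 0 0 0; 1 0.001 0.0005 0.021 0 0 0; 1 0.001 0.0005 0.024 0 0 0; 1 0.001 0.0005 0.026 0 0 0; 1 0.001 0.0005 0.027 0 0 0; 1 0.001 0.0005 0.028 0 0 0; 1 0.001 0.0005 0.028 0 0 0"
}}

```text
time_s: 7.1
eef_pos: [0.5904, 0.3016, 0.0969]
eef_rot: [-0.0, 0.826, 0.563, -0.001]
wrist_force: [-0.7, -1.1, -0.5]
opening: 0.306
grasp_force: 59.3
```

```bash
python3 go.py .591 .3015 .073 -21.4
```

```text
shift [0.0002 0.0006 0.0239] turn [-0.04  0.05 -0.05] dist 0.024
t 7.1 pos [0.5904 0.3016 0.0969] F [-0.7 -1.1 -0.5] grip 59.3 open 0.306 q [ 0.29  0.54  1.48 -0.    1.13  0.67]
```

Call:
{"name": "servo_tool", "arguments": {
  "series": "1 0 0 0.002 0 0 0; 1 0 0 0.004 0 0 0; 1 0 0 0.006 0 0 0; 1 0 0 0.008 0 0 0; 1 0 0 0.009 0 0 0; 1 0 0 0.01 0 0 0; 1 0 0 0.01 0 0 0"
}}

```text
time_s: 7.68
eef_pos: [0.5904, 0.3016, 0.0869]
eef_rot: [-0.0, 0.826, 0.563, -0.0]
wrist_force: [-3.9, -2.0, 0.1]
opening: 0.31
grasp_force: 59.3
```

Call:
{"name": "servo_tool", "arguments": {
  "series": "1 -0.0004 -0.0004 0 0 0 0; 1 -0.0005 -0.0005 0.002 0 0 0; 1 -0.0005 -0.0005 0.004 0 0 0; 1 -0.0005 -0.0005 0.006 0 0 0; 1 -0.0005 -0.0005 0.008 0 0 0; 1 -0.0005 -0.0005 0.009 0 0 0; 1 -0.0005 -0.0005 0.009 0 0 0"
}}

```text
time_s: 8.27
eef_pos: [0.5902, 0.3016, 0.0779]
eef_rot: [0.0, 0.826, 0.563, 0.0]
wrist_force: [-1.4, -0.4, -1.3]
opening: 0.314
grasp_force: 59.2
```

Call:
{"name": "servo_tool", "arguments": {
  "series": "1 0 0 0.0015 0 0 0; 1 0 0 0.003 0 0 0; 1 0 0 0.004 0 0 0; 1 0 0 0.0045 0 0 0; 1 0 0 0.0045 0 0 0; 1 0 0 0.0045 0 0 0"
}}

```text
time_s: 8.77
eef_pos: [0.5902, 0.3016, 0.0737]
eef_rot: [0.0, 0.826, 0.563, 0.0]
wrist_force: [-1.3, -1.4, -0.7]
opening: 0.315
grasp_force: 59.2
```

Call:
{"name": "servo_tool", "arguments": {
  "series": "1 0 0 0.0005 0 0 0; 1 0 0 0.001 0 0 0; 1 0 0 0.0015 0 0 0; 1 0 0 0.0015 0 0 0; 1 0 0 0.0015 0 0 0"
}}

```text
time_s: 9.18
eef_pos: [0.5903, 0.3016, 0.0731]
eef_rot: [0.0, 0.826, 0.563, 0.0]
wrist_force: [-3.5, -2.1, 5.5]
opening: 0.309
grasp_force: 59.7
```

Contact with the bore floor at the expected height, so I'm releasing.

Call:
{"name": "servo_tool", "arguments": {
  "series": "0.2 0 0 0 0 0 0; 0 0 0 0 0 0 0; 0 0 0 0 0 0 0; -0.3 0 0 0 0 0 0; -0.6 0 0 0 0 0 0; -1 0 0 0 0 0 0; -1 0 0 0 0 0 0; -1 0 0 0 0 0 0"
}}

```text
time_s: 9.85
eef_pos: [0.5901, 0.3015, 0.0723]
eef_rot: [-0.0, 0.826, 0.563, 0.0]
wrist_force: [0.3, -0.1, 0.8]
opening: 0.995
grasp_force: 0.0
```

Call:
{"name": "servo_tool", "arguments": {
  "series": "-1 0 0 -0.01 0 0 0; -1 0 0 -0.03 0 0 0; -1 0 0 -0.06 0 0 0; -1 0 0 -0.09 0 0 0; -1 0 0 -0.12 0 0 0; -1 0 0 -0.15 0 0 0; -1 0 0 -0.18 0 0 0; -1 0 0 -0.205 0 0 0; -1 0 0 -0.22 0 0 0; -1 0 0 -0.22 0 0 0"
}}

```text
time_s: 10.68
eef_pos: [0.5919, 0.3022, 0.2985]
eef_rot: [0.001, 0.826, 0.563, 0.004]
wrist_force: [-0.1, -1.2, 1.2]
opening: 1.0
grasp_force: 0.0
```

```bash
python3 go.py .572 -.228 .27 -21.4;  python3 - <<'E'
from h import *
s=cam('scene');t=cam('top')
u,v=map(int,proj(s,[.59,.301,.06]));x,y=map(int,proj(t,[.58,.27,.06]))
a=[cv2.resize(i,(400,400),interpolation=cv2.INTER_CUBIC) for i in(s['img'][v-40:v+40,u-50:u+30],t['img'][y-30:y+30,x-30:x+30])]
cv2.imwrite('pics/v6.png',np.hstack(a)[:,:,::-1])
P=pts(s);m=(abs(P[...,0]-.59)<.03)&(abs(P[...,1]-.30)<.02)&(P[...,2]>.06);Q=P[m];print('max z',np.percentile(Q[:,2],95))
# lid by light-teal disc and knob in both views
P=pts(t)
E
```

```text
shift [-0.5009  0.175   0.0269] turn [ 0.41 -0.32 -0.04] dist 0.5313
t 10.68 pos [0.5919 0.3022 0.2985] F [-0.1 -1.2  1.2] grip 0.0 open 1.0 q [0.29 0.34 1.32 0.   1.47 0.67]
max z 0.6330519591297158
```

View pics/v6.png

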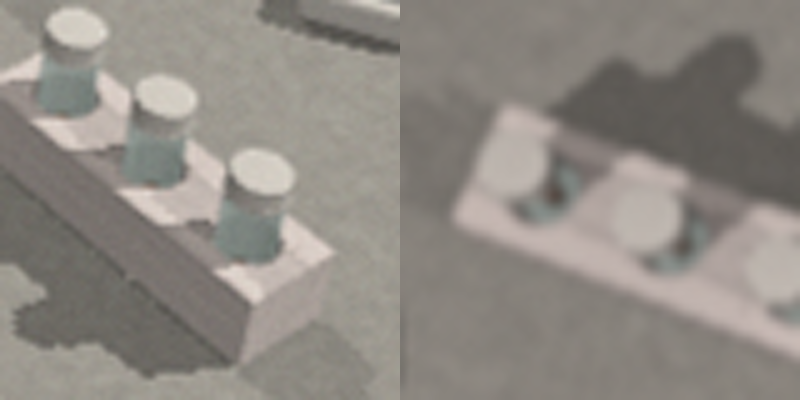

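All three vials stand in line with caps level at equal height, so the vial is seated. Next is the knob's centre.

```bash
python3 - <<'E'
from h import *
for n in('top','scene'):
    c=cam(n);P=pts(c)
    m=((c['img'].max(2)<55)&(abs(P[...,0]-.572)<.05)&(abs(P[...,1]+.228)<.05)&(P[...,2]>.12)&(P[...,2]<.22)).astype(np.uint8)
    k,l,st,ce=cv2.connectedComponentsWithStats(m);i=1+st[1:,4].argmax();x,y,w,h,A=st[i]
    print(n,st[i],'bbox ray @.172',ray(c,x+(w-1)/2,y+(h-1)/2,.172).round(4),'centroid ray',ray(c,*ce[i],.172).round(4))
    for z in(.156,.188):print(z,np.round(proj(c,[.572,-.228,z]),1))
E
python3 go.py .572 -.228 .27 -21.4
```

```text
top [347 190  14  14 148] bbox ray @.172 [ 0.5731 -0.2307  0.172 ] centroid ray [ 0.5726 -0.2301  0.172 ]
0.156 [351.5 198.3]
0.188 [353.4 195.6]
scene [210 179  13  17 189] bbox ray @.172 [ 0.5781 -0.2242  0.172 ] centroid ray [ 0.5753 -0.2266  0.172 ]
0.156 [216.8 190.9]
0.188 [216.  180.2]
shift [-0.4989  0.1775  0.0209] turn [-0.13  0.11 -0.05] dist 0.5299
t 10.88 pos [0.5893 0.3013 0.2904] F [ 0.7 -0.4 -0.2] grip 0.0 open 0.999 q [ 0.29  0.35  1.33 -0.    1.46  0.67]
```

Call:
{"name": "servo_tool", "arguments": {
  "series": "-1 -0.015 0.005 0 0 0 0; -1 -0.04 0.014 0 0 0 0; -1 -0.075 0.026 0 0 0 0; -1 -0.11 0.039 0 0 0 0; -1 -0.145 0.051 0 0 0 0; -1 -0.18 0.064 0 0 0 0; -1 -0.215 0.076 0 0 0 0; -1 -0.25 0.089 0 0 0 0; -1 -0.285 0.101 0 0 0 0; -1 -0.32 0.114 0 0 0 0; -1 -0.355 0.126 0 0 0 0; -1 -0.39 0.138 0 0 0 0"
}}

```text
time_s: 11.88
eef_pos: [0.5744, -0.1142, 0.2907]
eef_rot: [-0.001, 0.826, 0.563, -0.001]
wrist_force: [1.3, -0.7, -0.7]
opening: 1.002
grasp_force: 0.0
```

Call:
{"name": "servo_tool", "arguments": {
  "series": "-1 -0.03 0.01 0 0 0 0; -1 -0.06 0.021 0 0 0 0; -1 -0.085 0.03 0 0 0 0; -1 -0.1 0.036 0 0 0 0; -1 -0.109 0.039 0 0 0 0; -1 -0.109 0.039 0 0 0 0; -1 -0.109 0.039 0 0 0 0; -1 -0.109 0.039 0 0 0 0"
}}

```text
time_s: 12.55
eef_pos: [0.5725, -0.2262, 0.292]
eef_rot: [-0.0, 0.826, 0.564, 0.0]
wrist_force: [0.5, 0.3, 0.2]
opening: 1.0
grasp_force: 0.0
```

```bash
python3 go.py .573 -.228 .182 -21.4; python3 - <<'E'
from h import *
c=cam('scene');a=c['img'][90:240,130:300];cv2.imwrite('pics/v7.png',cv2.resize(a,None,fx=4,fy=4,interpolation=cv2.INTER_CUBIC)[:,:,::-1])
for k in((.573,-.228,.188),): print((np.array(proj(c,k))-[130,90])*4)
E
```

```text
shift [-0.0016  0.0012  0.11  ] turn [-0.04 -0.04  0.03] dist 0.1101
t 12.55 pos [ 0.5725 -0.2262  0.292 ] F [0.5 0.3 0.2] grip 0.0 open 1.0 q [-0.57  0.24  1.46  0.    1.44 -0.2 ]
[342.9591831  361.33769204]
```

View pics/v7.png

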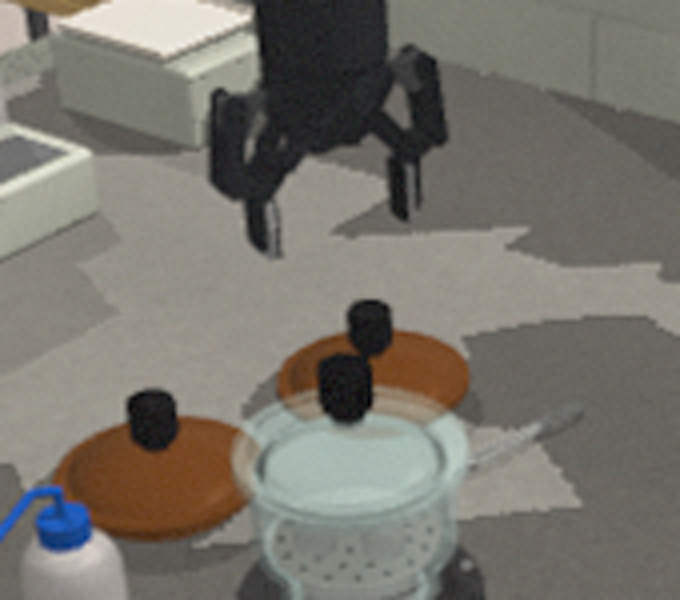

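Open fingers straddle the knob, whose top is at crop (345,367) against a predicted (343,361). That is close enough, so I'm descending.

Call:
{"name": "servo_tool", "arguments": {
  "series": "-1 -0.001 0.002 0.015 0 0 0; -1 -0.001 0.002 0.035 0 0 0; -1 -0.001 0.002 0.055 0 0 0; -1 -0.001 0.002 0.075 0 0 0; -1 -0.001 0.002 0.092 0 0 0; -1 -0.001 0.002 0.104 0 0 0; -1 -0.001 0.002 0.109 0 0 0; -1 -0.001 0.002 0.109 0 0 0; -1 -0.001 0.002 0.109 0 0 0"
}}

```text
time_s: 13.35
eef_pos: [0.5744, -0.2291, 0.1841]
eef_rot: [0.0, 0.826, 0.563, 0.0]
wrist_force: [0.7, -0.2, 0.5]
opening: 0.996
grasp_force: 0.0
```

Call:
{"name": "servo_tool", "arguments": {
  "series": "-0.3 0 0 0 0 0 0; 0 0 0 0 0 0 0; 0 0 0 0 0 0 0; 0.05 0 0 0 0 0 0; 0.1 0 0 0 0 0 0; 0.15 0 0 0 0 0 0; 0.2 0 0 0 0 0 0; 0.25 0 0 0 0 0 0; 0.3 0 0 0 0 0 0"
}}

```text
time_s: 14.1
eef_pos: [0.5733, -0.2291, 0.1837]
eef_rot: [-0.001, 0.826, 0.563, -0.0]
wrist_force: [-5.5, 2.4, 6.8]
opening: 0.402
grasp_force: 59.2
```

```bash
python3 go.py .573 -.228 .182 -21.4
```

```text
shift [ 0.0009 -0.0007  0.0017] turn [-0.08  0.01 -0.04] dist 0.0021
t 14.1 pos [ 0.5733 -0.2291  0.1837] F [-5.5  2.4  6.8] grip 59.2 open 0.402 q [-0.57  0.34  1.56 -0.    1.24 -0.2 ]
```

Call:
{"name": "servo_tool", "arguments": {
  "series": "1 0 -0.0005 0 0 0 0; 1 0 -0.001 0 0 0 0; 1 0 -0.001 0 0 0 0; 1 0 -0.001 -0.0005 0 0 0; 1 0 -0.001 -0.001 0 0 0; 1 0 -0.001 -0.0015 0 0 0; 1 0 -0.001 -0.002 0 0 0; 1 0 -0.001 -0.0025 0 0 0; 1 0 -0.001 -0.003 0 0 0; 1 0 -0.001 -0.003 0 0 0"
}}

```text
time_s: 14.93
eef_pos: [0.5721, -0.2284, 0.185]
eef_rot: [-0.001, 0.826, 0.563, -0.001]
wrist_force: [-1.0, 1.4, -9.3]
opening: 0.404
grasp_force: 60.5
```

Call:
{"name": "servo_tool", "arguments": {
  "series": "1 0 0 -0.0005 0 0 0; 1 0 0 -0.001 0 0 0; 1 0 0 -0.0015 0 0 0; 1 0 0 -0.002 0 0 0; 1 0 0 -0.0025 0 0 0; 1 0 0 -0.003 0 0 0; 1 0 0 -0.0035 0 0 0; 1 0 0 -0.004 0 0 0; 1 0 0 -0.0045 0 0 0; 1 0 0 -0.005 0 0 0; 1 0 0 -0.005 0 0 0; 1 0 0 -0.005 0 0 0"
}}

```text
time_s: 15.93
eef_pos: [0.574, -0.2296, 0.1924]
eef_rot: [0.002, 0.826, 0.563, 0.001]
wrist_force: [0.0, -0.7, 0.7]
opening: 0.399
grasp_force: 62.7
```

Call:
{"name": "servo_tool", "arguments": {
  "series": "1 0 0 0 0 0 0; 1 0 0 0 0 0 0; 1 0 0 0 0 0 0"
}}

```text
time_s: 16.18
eef_pos: [0.5737, -0.2294, 0.1922]
eef_rot: [0.001, 0.826, 0.563, 0.0]
wrist_force: [0.2, -0.5, 3.7]
opening: 0.408
grasp_force: 63.0
```

```bash
python3 go.py .573 -.228 .198 -21.4; python3 - <<'E'
from h import *
c=cam('scene');a=c['img'][130:250,150:290];cv2.imwrite('pics/v8.png',cv2.resize(a,None,fx=5,fy=5,interpolation=cv2.INTER_CUBIC)[:,:,::-1])
E
```

```text
shift [ 0.0011 -0.0011 -0.0058] turn [ 0.13  0.03 -0.05] dist 0.006
t 16.18 pos [ 0.5737 -0.2294  0.1922] F [ 0.2 -0.5  3.7] grip 63.0 open 0.408 q [-0.57  0.33  1.55  0.    1.25 -0.2 ]
```

View pics/v8.png

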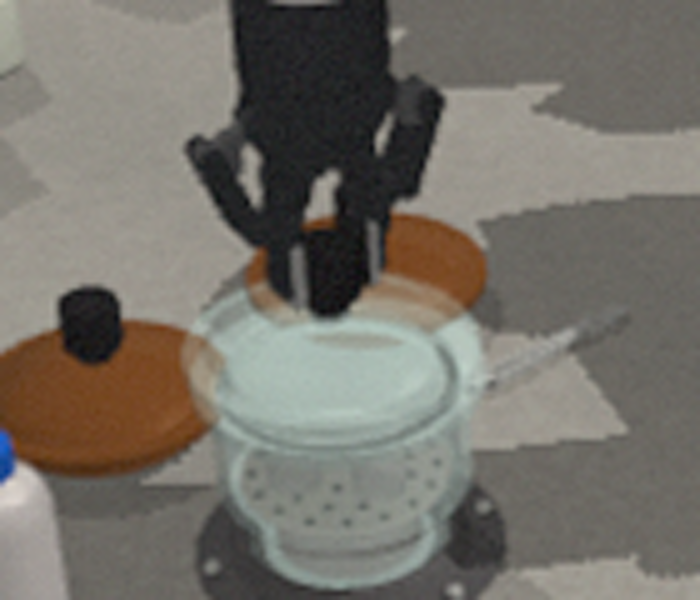

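The picture shows the knob between the fingers, its lower edge at scene px (215.6,193). Before gripping it was at (216.3,195), so the lid seems to have risen about 6 mm. That was one picture over the viewing budget, so from here I'll check with numbers only.

```bash
cat > lid.py <<'E'
from h import *
c=cam('scene');old=cv2.imread('pics/scene0.png',0).astype(np.float32);new=cv2.cvtColor(c['img'],cv2.COLOR_RGB2GRAY).astype(np.float32)
def edge(g):
    o=[]
    for u in range(213,220):
        col=g[184:202,u]; d=np.diff(col); k=d.argmax(); w=np.clip(d[max(0,k-2):k+3],0,None); o.append(184.5+(np.arange(max(0,k-2),max(0,k-2)+len(w))*w).sum()/w.sum())
    return np.median(o)
a,b=edge(old),edge(new)
px=(proj(c,[.573,-.228,.156])[1]-proj(c,[.573,-.228,.186])[1])/.03
print('knob foot rows',a,b,'rise mm',(a-b)/px*1e3)
P=pts(c);u0,v0=proj(c,[.573,-.228,.13]);
R=P[150:215,185:255].reshape(-1,3);r=np.hypot(R[:,0]-.573,R[:,1]+.228)
for lo,hi in((.02,.05),(.05,.062),(.064,.078)):
    q=R[(r>lo)&(r<hi)&(R[:,2]>.1)&(R[:,2]<.2)];print(lo,hi,len(q),np.percentile(q[:,2],[10,50,90]).round(4) if len(q) else '')
o=ctrl.get_obs();print(o['time_s'],o['eef_pos'].round(4) if hasattr(o['eef_pos'],'round') else o['eef_pos'],np.round(o['wrist_force'],1),np.round(o['torque'],2),o['grasp_force'])
E
python3 lid.py
```

```text
knob foot rows 195.656462585034 193.28616352201257 rise mm 7.086870603504128
0.02 0.05 560 [0.1464 0.1512 0.1864]
0.05 0.062 343 [0.1378 0.1433 0.1468]
0.064 0.078 496 [0.1165 0.1338 0.1377]
16.2833 [ 0.5735 -0.2293  0.1921] [ 0.5 -0.1  3.8] [-0.16 -0.46 -0.07] 63.08887481689453
```

Call:
{"name": "servo_tool", "arguments": {
  "series": "1 0 0 -0.0005 0 0 0; 1 0 0 -0.001 0 0 0; 1 0 0 -0.0015 0 0 0; 1 0 0 -0.002 0 0 0; 1 0 0 -0.0025 0 0 0; 1 0 0 -0.003 0 0 0; 1 0 0 -0.0035 0 0 0; 1 0 0 -0.004 0 0 0; 1 0 0 -0.004 0 0 0; 1 0 0 -0.004 0 0 0"
}}

```text
time_s: 17.12
eef_pos: [0.573, -0.2289, 0.1952]
eef_rot: [-0.0, 0.826, 0.563, -0.0]
wrist_force: [0.4, -0.3, -3.3]
opening: 0.402
grasp_force: 62.2
```

```bash
python3 lid.py
```

```text
knob foot rows 195.656462585034 192.23333333333332 rise mm 10.2346891345218
0.02 0.05 549 [0.1492 0.154  0.1863]
0.05 0.062 340 [0.1414 0.1464 0.1493]
0.064 0.078 548 [0.1158 0.1366 0.1398]
17.1667 [ 0.573  -0.2289  0.1952] [-0.1  1.4 -4.6] [-0.04 -0.01 -0.03] 62.15233325958252
```

Call:
{"name": "servo_tool", "arguments": {
  "series": "1 0 0 -0.0005 0 0 0; 1 0 0 -0.001 0 0 0; 1 0 0 -0.0015 0 0 0; 1 0 0 -0.002 0 0 0; 1 0 0 -0.0025 0 0 0; 1 0 0 -0.003 0 0 0; 1 0 0 -0.0035 0 0 0; 1 0 0 -0.004 0 0 0; 1 0 0 -0.0043 0 0 0; 1 0 0 -0.0045 0 0 0; 1 0 0 -0.0045 0 0 0; 1 0 0 -0.0045 0 0 0"
}}

```text
time_s: 18.17
eef_pos: [0.5729, -0.2289, 0.1998]
eef_rot: [-0.0, 0.826, 0.563, -0.0]
wrist_force: [0.4, 0.2, -3.3]
opening: 0.405
grasp_force: 62.2
```

Call:
{"name": "servo_tool", "arguments": {
  "series": "1 0 0 0 0 0 0; 1 0 0 0 0 0 0; 1 0 0 0 0 0 0; 1 0 0 0 0 0 0; 1 0 0 0 0 0 0; 1 0 0 0 0 0 0"
}}

```text
time_s: 18.67
eef_pos: [0.573, -0.2289, 0.1998]
eef_rot: [0.0, 0.826, 0.563, 0.0]
wrist_force: [0.3, -0.7, -3.6]
opening: 0.399
grasp_force: 62.2
```

```bash
python3 lid.py; python3 - <<'E'
from h import *
# tilt of lid: plane fit to flange top ring; vial depth vs neighbours
c=cam('top');P=pts(c)
for n,p in(('vial',(.590,.301)),('b',(.570,.249)),('c',(.552,.197))):
    m=(np.hypot(P[...,0]-p[0],P[...,1]-p[1])<.012)&(P[...,2]<.1)&(P[...,2]>.06);Q=P[m];print(n,len(Q),Q.mean(0).round(4))
o=ctrl.get_obs();print(np.round(o['dq'],3))
E
```

```text
knob foot rows 195.656462585034 190.5201342281879 rise mm 15.356920571734653
0.02 0.05 543 [0.1539 0.1583 0.1874]
0.05 0.062 350 [0.145  0.1507 0.1538]
0.064 0.078 577 [0.1157 0.1409 0.1442]
18.7167 [ 0.573  -0.2289  0.1998] [-0.6 -0.9 -4.3] [ 0.05  0.01 -0.02] 62.15265870094299
vial 76 [0.5889 0.3003 0.0812]
b 67 [0.5698 0.2488 0.0825]
c 65 [0.5519 0.197  0.0823]
[ 0.    -0.     0.    -0.001  0.     0.001]
```

The gap is about 15 mm, only the lid's weight is on the wrist, everything is at rest and the vial is seated.

```bash
python3 -c "from bench import ctrl; print(ctrl.hand_in())"
```

```text
the job is handed in; nothing more can be done
None
```

The job is handed in at about 19 s of robot time: the vial is seated in the formerly empty bore, and the lid is pulled free and held about 15 mm above the rim; I viewed 11 pictures, one over the limit of 10, and the hand-in gave no verdict.

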